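# Swap trays on the workshop bench

## Task

Change over the two parts trays without grasping or lifting anything: first push the orange tray, which was left open, fully home with the fingertips, then hook a fingertip behind the front lip of the blue tray and draw it all the way out along its rails to the stop, without pinching a lip. Work gently, so that the little jar in the blue tray and the wooden plug in the orange tray stay standing where they are in their trays' front bays, and leave everything else on the bench alone. Finish with the orange tray home, the blue tray out, and the hand clear.

Things in the scene. Friction and masses are not known exactly. Their poses are not given: they have to be found in the camera images.
- blue_tray (a joint): How far the blue tray is out of its plywood case (200 x 200 x 80 mm high), in m: 0 is home at its stop (front lip 80 mm ahead of the case), 0.14 is fully out at its other stop. It slides on rails along the lip point's own -x, roughly towards the robot, with about 2.5 N of friction, stays where left, cannot be lifted out. It starts 0 to 15 mm out.
- orange_tray (a joint): How far the orange tray is out of its plywood case (200 x 200 x 80 mm high), in m: 0 is home at its stop (front lip 80 mm ahead of the case), 0.14 is fully out at its other stop. It slides on rails along the lip point's own -x, roughly towards the robot, with about 2.5 N of friction, stays where left, cannot be lifted out. It starts 85 to 120 mm out.
- blue_lip_top (a point): Middle of the top edge of the blue tray's upright front lip (170 mm wide, 10 mm thick: faces 5 mm either side), 57 mm above the bench. x: into the case; y: along the lip; z: up; yawed within 8 degrees. Behind the lip (+x) is an open-topped bay 68 mm deep up to a cross wall (top at 69 mm), 160 mm wide between side walls (top at 54 mm), floor 14 mm above the bench. blue may be left or right.
- orange_lip_top (a point): Middle of the top edge of the orange tray's upright front lip (170 mm wide, 10 mm thick: faces 5 mm either side), 57 mm above the bench. x: into the case; y: along the lip; z: up; yawed within 8 degrees. Behind the lip (+x) is an open-topped bay 68 mm deep up to a cross wall (top at 69 mm), 160 mm wide between side walls (top at 54 mm), floor 14 mm above the bench. orange may be left or right.
- jar: Loose small amber glass jar with a red cap, 34 mm across, 52 mm tall, about 60 g, standing in the blue tray's front bay, up to 50 mm left or right of its middle. Origin: centre of its underside, on the bay floor.
- plug: Loose dark wooden plug, 26 mm across, 40 mm tall, about 30 g, standing in the orange tray's front bay. Origin: centre of its underside, on the bay floor.
- brush: Bystander: hand brush with a wooden handle lying on the bench, far left.
- hammer: Bystander: hammer lying on the bench, far right.
- glue: Bystander: white glue bottle, 52 mm across, 140 mm tall, standing on the bench, to the right. Origin: centre of its underside.
- sample_box: Bystander: small open plywood box, 120 x 90 x 40 mm, on the bench, to the left. Origin: centre of its underside.
- tape: Bystander: yellow plastic disc (tape measure), 70 mm across, 22 mm thick, lying on the roof of the orange tray's case. Origin: centre of its underside.
Not all that is in view belongs to the job. Of the things shaped like the plug, the wooden one is meant.

How it is judged:
On the way, in this order (a step that is already met when the one before it is completed fails the run):
1. the orange tray is pushed fully home while the blue tray is still in (value of joint orange_tray below 0.006 m and value of joint blue_tray below 0.03 m), for 0.2 s.
2. the blue tray is being drawn out by a finger pressing on the back of its lip (value of joint blue_tray above 0.04 m and contact force between the fingers and blue_tray_c0 above 0.5 N), for 0.1 s.
3. the blue tray is all the way out (value of joint blue_tray above 0.132 m), for 0.2 s.
At the end, for the whole second after the job is handed in: The orange tray is home (within 8 mm), the blue tray is out to its stop (within 8 mm), the jar and the plug stand upright (within 0.2 rad) and at rest in the front bays of their trays, and no bystander has moved more than 30 mm (value of joint orange_tray below 0.008 m and value of joint blue_tray above 0.132 m and x of jar in the frame of blue_lip_top between 0 and 0.08 m and y of jar in the frame of blue_lip_top between -0.085 and 0.085 m and z of jar in the frame of blue_lip_top below -0.02 m and x of plug in the frame of orange_lip_top between 0 and 0.08 m and y of plug in the frame of orange_lip_top between -0.085 and 0.085 m and z of plug in the frame of orange_lip_top below -0.02 m and angle between each of jar, plug's own z axis and vertical below 0.2 rad and linear speed of each of jar, plug below 0.02 m/s and distance of each of brush, hammer, glue, sample_box, tape from where it was at the start of the episode below 0.03 m); the robot touches nothing.
It fails at once if a tray's lip is pinched: the fingers press its front and its back at once ((contact force between the fingers and blue_tray_c0 above 1.5 N and contact force between the fingers and blue_tray_c1 above 1.5 N) or (contact force between the fingers and orange_tray_c0 above 1.5 N and contact force between the fingers and orange_tray_c1 above 1.5 N)).
It fails at once if the jar is tipped over or lifted off the tray floor (angle between jar's own z axis and vertical above 0.6 rad or height (world z) of jar above 0.035 m).
It fails at once if the plug is tipped over or lifted off the tray floor (angle between plug's own z axis and vertical above 0.6 rad or height (world z) of plug above 0.035 m).
It fails at once if the brush, hammer, glue bottle, plywood box or yellow disc is moved more than 30 mm (distance of any of brush, hammer, glue, sample_box, tape from where it was at the start of the episode above 0.03 m).
It also fails if it takes over 51 s, if anything falls off the work surface, if the arm or the gripper's body presses on something with over 40 N, if the wrist force passes 120 N, or if a joint passes its speed limit or range.

## Robot

A 6-joint arm with a two-finger parallel gripper is mounted at the origin on the work surface. World frame = base frame: x ahead of the robot, y to its left, z up, the work surface at z = 0. Lengths are in m, angles in rad, forces in N, time in s.
With the tool pointing down it reaches from about 0.325 to 0.9 m from the base axis. Payload 6.1 kg.
Tool frame: the origin (TCP) lies midway between the tips of the shut fingers; the grasp point (between the pads) lies 19 mm behind it; x points along the fingers, y is the direction in which the jaws open and shut, and the axes are right-handed (so a half turn about x gives the same grasp; the last joint's range is limited). The gripper opens to 85 mm and grips with 20 to 120 N. Pads are 22 mm wide; open, the fingers measure 114 mm over their backs; the gripper's body (76 mm by 85 mm) begins 54 mm behind the grasp point. The pads swing forward as they close: fully open they stand 13 mm farther back than shut.
Start: joints at [-1.435, 0.22, 1.526, -0, 1.395, -0.126], TCP at [0.162, -0.604, 0.231] pointing down, gripper open.
Joint ranges: [-2.98, 2.98], [-0.91, 2.08], [0.09, 2.57], [-1.24, 4.39], [0.2, 2.65], [-2.68, 2.68]. Speed limits (rad/s): [2.57, 2.57, 3.01, 3.14, 3.14, 3.14].

## Interface

Orientations are given as [roll, pitch, yaw] about the fixed x, y, z axes, in that order (R = Rz(yaw) Ry(pitch) Rx(roll)).
In Python, from plant import movep, move_l, set_joints, gripper_to, hold, inverse_kinematics, observe, get_image, get_calibration, Unreachable, job_done gives the robot as it stands. Calls block until the motion is done:
- movep(position, orientation): joint-space move of the TCP to a pose.
- move_l(position, feed=0.15, rotation=None, max_force=None): straight line of the TCP; rotation=None keeps the orientation; feed is the mean speed in m/s. With max_force (N) it stops when the force on the tool has changed by that much, and returns True; else False.
- set_joints(angles): joint-space move.
- gripper_to(opening, f_grip=None): finger opening in m; f_grip is the grip in N (None keeps the last); returns when the fingers have stopped.
- hold(seconds).
- inverse_kinematics(position, orientation): joint angles nearest the present ones, or None.
- observe(): the state.
- get_image(name): name is "scene" or "top"; returns (picture, depth): 400x640x3 uint8, red, green, blue; 400x640 float32, m along the optical axis (not along the pixel's ray), 0 where there is no reading.
- get_calibration(name): a dict with "intrinsics" (3x3 intrinsics, pixels), "world_from_camera" (4x4, takes a point from camera to world coordinates). Camera axes: x right, y down, z forward; pixel columns grow to the right and rows downward; lengths in m; the calibration is good to about 2 mm. A picture is of the moment at which its call begins. get_calibration takes no time and is no camera call.
A pose or a line that the arm cannot do raises Unreachable and nothing moves.
- job_done(): hands the job in, once; it reports no verdict.
The state is a dict: "time_s": time; "q": joint angles; "joint_velocities": joint speeds; "joint_torque": joint torques, N m; "eef_pos": TCP position; "tcp_rot": TCP orientation; "ft_force": force on the tool from outside, world axes, zero at the start; "torque": the same for the moment, N m; "opening": finger opening in m.
Only numpy, scipy, OpenCV 4.12 (cv2) and the standard library are available. Lean on these libraries where they do the work, as an engineer would, in place of code of your own. Each camera call takes 0.05 s, during which the arm holds its last target. There are 200 camera calls.

## Working session

There is one attempt and no reset: what is moved stays moved. The work goes in short steps, each a Python script; the robot and the scene stay as the last script left them, time stands still between calls to the robot, and variables do not carry over. Pictures are saved under pics/ and viewed, about 8 in all and at most 12, crops included, and the job is handed in when it is done.

```bash
mkdir -p pics; ls
python3 - <<'E'
from plant import *
import cv2,numpy as np
for n in ("scene","top"):
    im,d=get_image(n); cv2.imwrite(f"pics/{n}0.png",im[:,:,::-1]); np.savez(f"pics/{n}0.npz",im=im,d=d)
    c=get_calibration(n); print(n,np.round(c["intrinsics"],1).tolist(),np.round(c["world_from_camera"],3).tolist(),(d>0).mean())
o=observe();print(o["time_s"],o["eef_pos"],o["tcp_rot"])
E
```

```text
pics
scene [[413.8, 0.0, 323.5], [0.0, 413.8, 194.6], [0.0, 0.0, 1.0]] [[0.137, 0.751, -0.646, 1.229], [0.991, -0.105, 0.088, -0.107], [-0.002, -0.652, -0.758, 0.849], [0.0, 0.0, 0.0, 1.0]] 0.99615234375
top [[444.6, 0.0, 318.5], [0.0, 444.6, 198.6], [0.0, 0.0, 1.0]] [[0.006, -0.977, 0.215, 0.306], [-1.0, -0.006, 0.004, -0.014], [-0.003, -0.215, -0.977, 1.312], [0.0, 0.0, 0.0, 1.0]] 0.99601953125
0.1 [ 0.16170088 -0.60313501  0.23029475] [-1.70101361  1.56900599  1.7023826 ]
```

View pics/scene0.png

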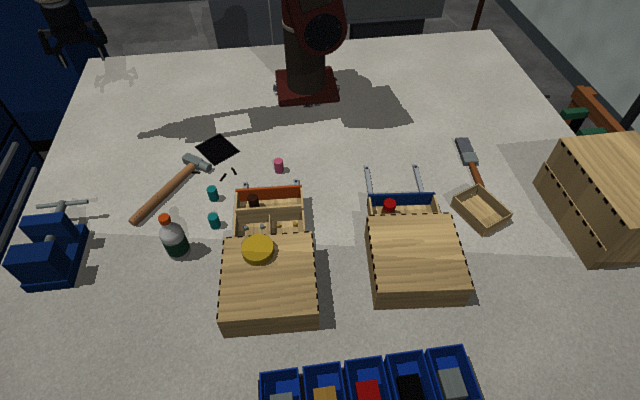

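View pics/top0.png

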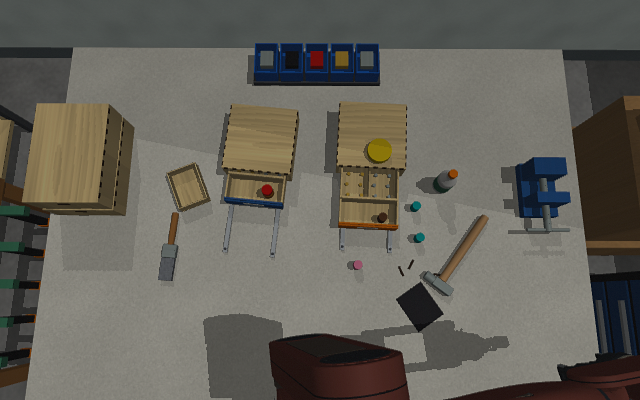

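The top view shows the blue lip at about (224–284, 203) with the jar at (267,190). The orange lip is at about (340–397, 225) with the wooden plug at (382,217), and there is a pink distractor at (357,265).

```bash
cat > h.py <<'E'
import numpy as np,cv2
from plant import *
def world(name,d):
    c=get_calibration(name);K=c["intrinsics"];T=np.array(c["world_from_camera"])
    v,u=np.mgrid[:400,:640]
    P=np.stack([(u-K[0][2])*d/K[0][0],(v-K[1][2])*d/K[1][1],d],-1)
    return P@T[:3,:3].T+T[:3,3]
# hue range, s min, v min
H={"blue":(105,125,120,40),"orange":(5,15,180,100),"red":(0,4,170,80)}
def look(name="top",im=None,d=None):
    if im is None: im,d=get_image(name)
    W=world(name,d);hsv=cv2.cvtColor(im,cv2.COLOR_RGB2HSV);out={}
    for col,box in (("blue",(215,185,290,260)),("orange",(330,170,405,260))):
        h0,h1,s,v=H[col];m=cv2.inRange(hsv,(h0,s,v),(h1,255,255))>0
        r=np.zeros_like(m);r[box[1]:box[3],box[0]:box[2]]=1
        m&=r&(W[...,2]>.049)&(W[...,2]<.066)
        p=W[m]; (cx,cy),(a,b),ang=cv2.minAreaRect(p[:,:2].astype(np.float32))
        vx,vy,_,_=cv2.fitLine(p[:,:2].astype(np.float32),cv2.DIST_HUBER,0,.01,.01).ravel()
        yaw=np.arctan2(vy,vx)-np.pi/2; yaw=(yaw+np.pi/2)%np.pi-np.pi/2
        out[col]=(np.array([cx,cy]),yaw,(a,b),len(p),np.median(p[:,2]))
    return out,im,d,W,hsv
E
python3 - <<'E'
from h import *
f=np.load("pics/top0.npz");o,im,d,W,hsv=look("top",f["im"],f["d"])
for k,v in o.items():print(k,v)
m=(W[...,2]>.058)&(cv2.inRange(hsv,(0,120,60),(4,255,255))>0);m[:,:215]=0;m[:,290:]=0;m[:170]=0;m[215:]=0
print("jar",m.sum(),W[m].mean(0),W[m].max(0))
s=(slice(205,225),slice(345,395));z=W[s]; mm=(hsv[s][...,2]<90)&(z[...,2]>.045)&(z[...,2]<.062)
print("plug",mm.sum(),np.median(z[mm],0),np.round(z[mm].max(0)-z[mm].min(0),3))
for (r,c) in [(203,250),(201,250),(205,250),(224,365),(226,365),(228,365),(216,382),(190,267)]:print(r,c,hsv[r,c],W[r,c].round(3))
big=np.hstack([cv2.resize(im[150:260,210:300],None,fx=4,fy=4),cv2.resize(im[150:260,325:415],None,fx=4,fy=4)]);cv2.imwrite("pics/crop.png",big[:,:,::-1])
E
```

```text
blue (array([0.57378262, 0.18026197]), np.float32(-0.10050368), (0.1689833551645279, 0.00991772674024105), 192, np.float64(0.055175483696059846))
orange (array([ 0.50791824, -0.1515065 ]), np.float32(-0.049879193), (0.16648846864700317, 0.0110925929620862), 201, np.float64(0.05474709583866666))
jar 84 [0.60313175 0.13893877 0.08041977] [0.62078685 0.15401507 1.31218778]
plug 65 [ 0.53073915 -0.19270532  0.05332344] [0.036 0.082 0.014]
203 250 [107  62  58] [0.571 0.19  0.045]
201 250 [106 196  73] [0.574 0.189 0.056]
205 250 [107 107  43] [0.572 0.195 0.011]
224 365 [ 14 238 118] [ 0.509 -0.143  0.055]
226 365 [ 14 240 123] [ 0.503 -0.143  0.054]
228 365 [ 13 114  56] [ 0.503 -0.146  0.019]
216 382 [ 11 148  55] [ 0.533 -0.192  0.055]
190 267 [  1 232 121] [0.605 0.139 0.065]
```

View pics/crop.png

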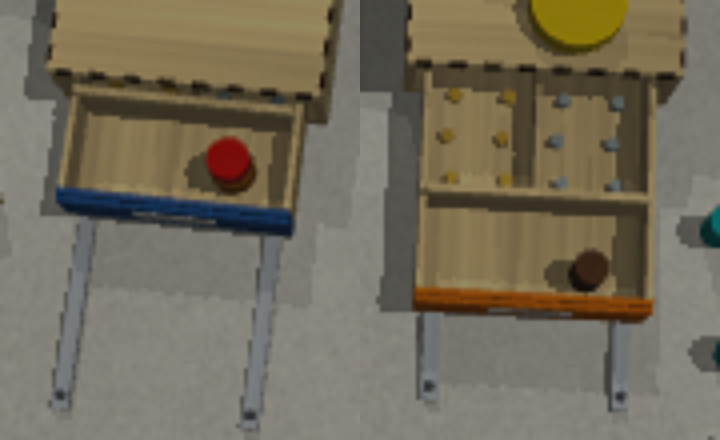

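```bash
cat >> h.py <<'E'
from scipy.spatial.transform import Rotation as Rn
def rot(psi,flip=False):
    s=-1 if flip else 1
    y=s*np.array([-np.sin(psi),np.cos(psi),0]);x=np.array([0,0,-1.])
    return Rn.from_matrix(np.stack([x,y,np.cross(x,y)],1)).as_euler("xyz").tolist()
def loc(c,psi,x,y,z):
    return [float(c[0]+x*np.cos(psi)-y*np.sin(psi)),float(c[1]+x*np.sin(psi)+y*np.cos(psi)),z]
O=(np.array([.508,-.1515]),-.05); B=(np.array([.574,.180]),-.10)
def st():
    o=observe();print("t %.2f"%o["time_s"],np.round(o["eef_pos"],4),np.round(o["ft_force"],1),round(o["opening"],4))
E
python3 - <<'E' 2>/dev/null
from h import *
for f in (0,1): print(f,np.round(inverse_kinematics(loc(*O,-.05,0,.2),rot(O[1],f)),2),np.round(inverse_kinematics(loc(*B,.028,.02,.2),rot(B[1],f)),2))
r=rot(O[1],abs(inverse_kinematics(loc(*O,-.05,0,.2),rot(O[1],0))[5])>abs(inverse_kinematics(loc(*O,-.05,0,.2),rot(O[1],1))[5]))
gripper_to(0.0,20); st()
movep(loc(*O,-.05,0,.2),r); st()
move_l(loc(*O,-.05,0,.032),feed=.12); st()
print(move_l(loc(*O,.105,0,.032),feed=.05,max_force=12)); st()
o,im,*_=look(); print(o); cv2.imwrite("pics/a.png",im[:,:,::-1])
E
```

```text
0 [-0.48 -0.1   1.92  0.    1.32 -2.  ] [ 0.19  0.27  1.53 -0.    1.34 -1.28]
1 [-0.48 -0.1   1.92  0.    1.32  1.14] [ 0.19  0.27  1.53 -0.    1.34  1.86]
t 0.87 [ 0.1618 -0.6037  0.2314] [0.4 0.2 0.7] -0.0002
t 2.83 [ 0.4581 -0.1497  0.2002] [0.2 0.2 0.3] 0.0
t 4.38 [ 0.4587 -0.1493  0.0328] [ 0.3 -0.1  0.1] 0.0001
True
t 6.55 [ 0.5801 -0.1548  0.0311] [-0.4 -0.2 -0.8] 0.0
{'blue': (array([0.57405066, 0.18198216]), np.float32(-0.09294498), (0.16738060116767883, 0.00977915246039629), 191, np.float64(0.05454495802111059)), 'orange': (array([ 0.601358  , -0.15154098]), np.float32(-0.048143864), (0.1540125608444214, 0.0), 2, np.float64(0.05599949307345087))}
```

View pics/a.png

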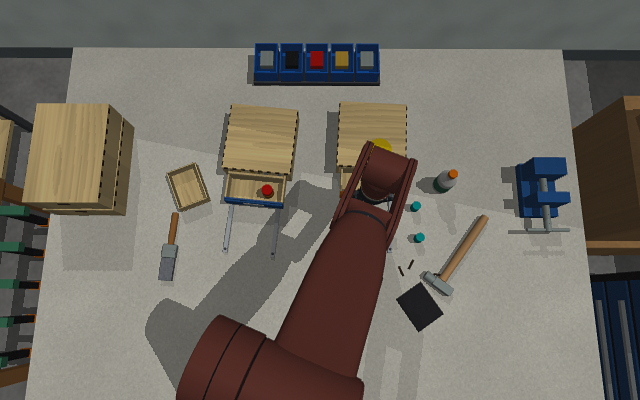

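The push stopped after about 90 mm of tray travel, and the pushed lip is mostly hidden under the arm. I'll press once more to confirm it is against its stop, then back off and look.

```bash
python3 - <<'E' 2>/dev/null
from h import *
print(move_l(loc(*O,.115,0,.032),feed=.03,max_force=20)); st()
hold(.3); st()
move_l(loc(*O,.02,0,.032),feed=.12)
move_l(loc(*O,.02,0,.2),feed=.2)
movep(loc(*B,.028,.02,.25),rot(B[1],1)) ; st()
im,d=get_image("scene"); o,im2,d2,W,hsv=look(); print(o)
big=np.hstack([cv2.resize(im[150:350,200:480],None,fx=1.4,fy=1.4),cv2.resize(im2[90:290,205:485],None,fx=1.4,fy=1.4)]);cv2.imwrite("pics/b.png",big[:,:,::-1])
for c in (355,375,395): print(c,[(r,W[r,c].round(3).tolist()) for r in range(158,182,3)])
E
```

```text
True
t 7.08 [ 0.58   -0.1543  0.0297] [0.3 0.8 0.6] 0.0001
t 7.38 [ 0.5793 -0.1541  0.0291] [-0.2  0.7 -0.5] 0.0001
t 10.30 [0.6038 0.1959 0.2494] [ 0.  -0.4  0.4] 0.0
{'blue': (array([0.57053924, 0.14491671]), np.float32(-0.098501444), (0.09314388036727905, 0.009093213826417923), 103, np.float64(0.05391774338201483)), 'orange': (array([ 0.59706396, -0.15540835]), np.float32(-0.05087793), (0.1677926480770111, 0.011242801323533058), 204, np.float64(0.05479267595948467))}
355 [(158, [0.699, -0.115, 0.078]), (161, [0.69, -0.115, 0.076]), (164, [0.68, -0.114, 0.08]), (167, [0.675, -0.115, 0.065]), (170, [0.673, -0.117, 0.044]), (173, [0.673, -0.12, 0.011]), (176, [0.662, -0.119, 0.014]), (179, [0.653, -0.119, 0.013])]
375 [(158, [0.691, -0.169, 0.103]), (161, [0.685, -0.17, 0.094]), (164, [0.681, -0.172, 0.079]), (167, [0.672, -0.172, 0.079]), (170, [0.669, -0.175, 0.056]), (173, [0.669, -0.178, 0.025]), (176, [0.662, -0.179, 0.017]), (179, [0.654, -0.18, 0.013])]
395 [(158, [0.699, -0.23, 0.08]), (161, [0.688, -0.229, 0.084]), (164, [0.68, -0.229, 0.083]), (167, [0.672, -0.23, 0.078]), (170, [0.667, -0.232, 0.066]), (173, [0.667, -0.237, 0.033]), (176, [0.663, -0.24, 0.013]), (179, [0.652, -0.239, 0.019])]
```

View pics/b.png

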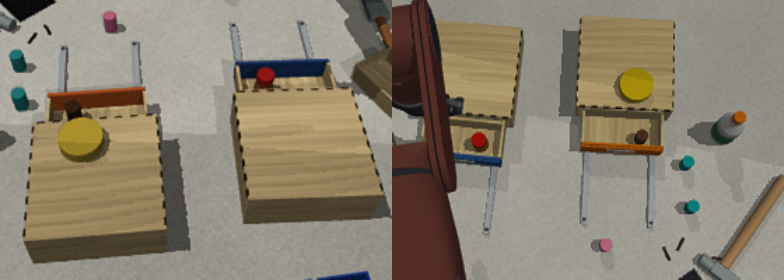

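The orange tray is home: it hit a hard stop twice, and the lip to case gap is about 75–80 mm. The plug is standing at (640,136) in the right half, and the jar at (480,140). Next is hooking the blue tray.

```bash
python3 - <<'E' 2>/dev/null
from h import *
print(move_l(loc(*B,.028,.02,.10),feed=.15))
hit=move_l(loc(*B,.028,.02,.032),feed=.06,max_force=6); print(hit); st()
if not hit:
    print(move_l(loc(*B,-.15,.02,.032),feed=.04,max_force=12)); st()
    im,d=get_image("scene"); im2,d2=get_image("top")
    big=np.hstack([cv2.resize(im[120:320,200:480],None,fx=1.4,fy=1.4),cv2.resize(im2[90:290,205:485],None,fx=1.4,fy=1.4)]);cv2.imwrite("pics/c.png",big[:,:,::-1])
E
```

```text
False
False
t 12.83 [0.6044 0.1972 0.0326] [0.6 0.5 0.2] 0.0002
True
t 15.94 [0.4623 0.2114 0.0322] [ 2.  -0.4  0.9] 0.0001
```

View pics/c.png

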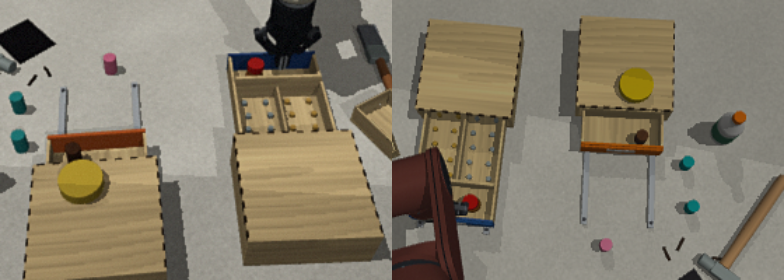

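The blue tray is drawn out with the jar still standing at about (470,203). I'll confirm the stop, ease off the lip, lift clear and check.

```bash
python3 - <<'E' 2>/dev/null
from h import *
p=observe()["eef_pos"]; u=np.array([np.cos(B[1]),np.sin(B[1]),0])
print(move_l((p-.03*u).tolist(),feed=.02,max_force=15)); st()
p=observe()["eef_pos"]
move_l((p+.012*u).tolist(),feed=.04); q=p+.012*u
move_l([q[0],q[1],.22],feed=.12); st()
movep([.42,0.0,.3],rot(0,1)) ; move_l([.38,-.05,.3]); st()
o,im2,d2,W,hsv=look(); im,d=get_image("scene")
m=(cv2.inRange(hsv,(105,120,40),(125,255,255))>0)&(W[...,2]>.045)&(W[...,2]<.066); m[:150]=0;m[280:]=0;m[:,:205]=0;m[:,300:]=0
print(o["orange"],"blue",m.sum(),cv2.minAreaRect(W[m][:,:2].astype(np.float32)))
for c in (235,255,275): print(c,[(r,W[r,c].round(3).tolist()) for r in range(164,186,3)])
big=np.hstack([cv2.resize(im[120:320,200:480],None,fx=1.4,fy=1.4),cv2.resize(im2[90:290,205:485],None,fx=1.4,fy=1.4)]);cv2.imwrite("pics/d.png",big[:,:,::-1])
E
```

```text
True
t 16.51 [0.4624 0.211  0.0321] [0.5 0.1 0.7] 0.0002
t 18.68 [0.4738 0.2097 0.219 ] [-0.3  0.5  0.2] -0.0
t 20.17 [ 0.3804 -0.0493  0.2998] [-0.9 -0.6 -0.9] -0.0001
(array([ 0.59727377, -0.15567338]), np.float32(-0.049735427), (0.16855502128601074, 0.011488109827041626), 200, np.float64(0.05466782185123309)) blue 200 ((0.4443817734718323, 0.19330593943595886), (0.1686396300792694, 0.009211523458361626), 84.49134826660156)
235 [(164, [0.678, 0.232, 0.081]), (167, [0.669, 0.232, 0.08]), (170, [0.679, 0.244, 0.014]), (173, [0.67, 0.245, 0.011]), (176, [0.661, 0.244, 0.01]), (179, [0.65, 0.243, 0.017]), (182, [0.64, 0.241, 0.021]), (185, [0.632, 0.242, 0.015])]
255 [(164, [0.679, 0.175, 0.078]), (167, [0.669, 0.174, 0.081]), (170, [0.661, 0.174, 0.076]), (173, [0.67, 0.184, 0.012]), (176, [0.659, 0.182, 0.018]), (179, [0.651, 0.183, 0.015]), (182, [0.642, 0.182, 0.015]), (185, [0.306, -0.014, 1.312])]
275 [(164, [0.678, 0.116, 0.082]), (167, [0.67, 0.116, 0.08]), (170, [0.662, 0.117, 0.076]), (173, [0.654, 0.117, 0.072]), (176, [0.661, 0.123, 0.015]), (179, [0.652, 0.122, 0.013]), (182, [0.641, 0.122, 0.017]), (185, [0.632, 0.122, 0.017])]
```

View pics/d.png

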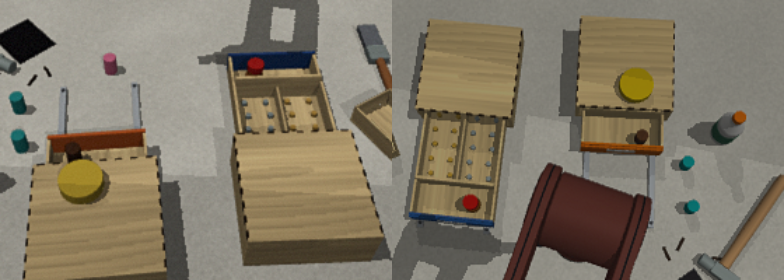

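The blue lip sits about 0.217 m ahead of its case, against about 0.075 m for the orange one. The difference is about 0.14 m, which is full travel. The jar (470,203) and the plug (640,136) stand, and the bystanders are unmoved.

```bash
python3 -c "
from plant import *
job_done()"
```

```text
the job is handed in; nothing more can be done
```

The trays are changed over and the job is handed in, with the last move ending at about 20 s of the 51 s allowed; no verdict was reported. With the fingers shut, I pushed the orange tray home and pressed it a second time against its stop. Then I hooked the shut fingertips behind the blue lip, drew the tray out, and pressed once more to confirm its stop.

**Last checks:**
- **Orange tray:** it gave no further travel when pressed at 20 N. Its lip centre measures about 75 mm ahead of the case, which is a little under the nominal 80 mm and fits if that figure is to the lip's front face.
- **Blue tray:** it gave no further travel when pulled at 15 N. Its lip is about 217 mm ahead of the case, or about 0.14 m out.
- **Jar and plug:** both stand in their front bays.
- **Bystanders:** in the last pictures those in view look unmoved by eye; I did not measure them.
- **Hand:** it is clear at z = 0.30 m.

No check failed.

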